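# Hang a bottle holder on the equipment rail and load its bottle

## Robot

A 6-joint arm with a two-finger parallel gripper is mounted at the origin on the work surface. World frame = base frame: x ahead of the robot, y to its left, z up, the work surface at z = 0. Lengths are in m, angles in rad, forces in N, time in s.
With the tool pointing down it reaches from about 0.3 to 1 m from the base axis. Payload 5.1 kg.
Tool frame: the origin (TCP) lies between the finger pads; the fingertips stand 14 mm ahead of it and the grasp point (between the pads) lies 5 mm behind it; z points along the fingers, y is the line along which they close (so a half turn about z gives the same grasp; the last joint's range is limited). The gripper opens to 95 mm and grips with 3 to 60 N. Pads are 20 mm wide; open, the fingers measure 119 mm over their backs; the gripper's body (75 mm by 180 mm) begins 59 mm behind the grasp point.
Start: joints at [-1.329, 0.124, 1.65, -0, 1.367, -0.083], TCP at [0.207, -0.616, 0.191] pointing down, gripper open.
Joint ranges: [-2.61, 2.61], [-1.02, 2.33], [0.03, 2.71], [-1.35, 4.49], [0.32, 2.68], [-2.91, 2.91]. Speed limits (rad/s): [2.57, 2.57, 3.14, 3.14, 3.14, 3.14].

## Interface

Orientations are given as [roll, pitch, yaw] about the fixed x, y, z axes, in that order (R = Rz(yaw) Ry(pitch) Rx(roll)).
In Python, from workcell import read_state, imaging, workorder gives the robot as it stands.
- The arm moves only by the tool send_rows, never from a script. Its argument "series" is a list of rows, each a list of 5 numbers: the shift along the tool's x, y, z in m, then the turn about the tool's z in degrees, then the closure, from -1 (fully open) to 1 (shut), so that 0 is half open. In form: [[x, y, z, roll, gripper], ...]. A call has 1 to 20 rows; each row is the pose to reach, as a shift and turn from the pose commanded when the call began, along the tool's axes at that moment; what a row does not reach only later rows make up. A row lasts 1/8 s, in which the tool goes at most 62.5 mm and 10.7 degrees, less where a joint would pass 70% of its speed; a pose out of reach is approached as far as the arm can. A call with a gripper value outside its range is refused whole. The fingers move at their own pace and stop on an object; "squeeze" is the grip in N (left out, the last holds). Time passes only in rows, so rows that repeat a pose let the fingers close. It gives the time, the measured TCP pose, the force, the opening and the grip force at its end, in the units of the state.
- read_state(): the state, without advancing time (a new reading comes with each control period).
- imaging.capture(name): name is "scene" or "top" or "wrist"; returns a dict with "frame" (400x640x3 uint8, red, green, blue), "fx", "fy", "cx", "cy" (pixels), "rvec" (rotation vector, rad) and "tvec" (3), from world to camera coordinates, as OpenCV has them; the wrist camera has in their place "mount" (4x4, takes a point from camera to tool coordinates, whose origin is the TCP and whose axes are the flange's). Camera axes: x right, y down, z forward; pixel columns grow to the right and rows downward; lengths in m; the calibration is good to about 2 mm. A picture is of the moment at which its call begins: read the wrist's pose just before it. There is no depth.
- workorder.close_job(): hands the job in; it is judged then, once.
The state is a dict: "t": time; "q": joint angles; "qd": joint speeds; "joint_efforts": joint torques, N m; "tcp_pos": TCP position; "ee_rot": TCP orientation; "contact_force": force on the tool from outside, world axes, zero at the start; "moment": the same for the moment, N m; "opening": opening from 0.0 (shut) to 1.0 (fully open); "grip_force": force on a finger pad.
Only numpy, scipy, OpenCV 4.12 (cv2) and the standard library are available. Lean on these libraries where they do the work, as an engineer would, in place of code of your own. Each camera call takes 0.05 s, during which the arm holds its last target. There are 200 camera calls.

## Task

Hook the empty bottle holder over the bare stretch of the equipment rail at the end away from the clamp stop, basket facing the robot, and slide it along the rail, still hooked on, until it sits up against the stop. Then set the tall slim glass bottle gently into the holder's basket, upright, and let go of everything. Leave the other things on the trolley where they stand.

Things in the scene. Friction and masses are not known exactly. Their poses are not given: they have to be found in the camera images.
- holder: hang-on bottle holder of steel sheet, 0.3 kg, standing on the trolley top. Origin: centre of the underside of its open square basket; z up, x towards its hook side. Basket 68 mm square, 62 inside, 60 high, floor 3 thick. A back plate 68 mm wide (x = 31 to 35) rises to the hook at z = 97 to 124 (reaches x = 58), topped by an upright black grip. Hung, it leans up to 0.1 rad, foot to the rail
- holder_grip (a point): point in the holder's upright black plastic grip, to be taken from above across its 10 mm thickness (along the holder's x): x = 33, y = 0, z = 150 mm in the holder's frame. The grip is 50 mm wide in y and stands from z = 124 (just above the hook's bend) to 165 mm
- holder_hook (a point): point in the holder's hook: middle of the underside of its bend, which rests on the rail's top face (x = 41, y = 0, z = 120 mm in the holder's frame). The gap is 12 mm wide (x = 35 to 47 mm) between back plate and lip; the lip goes 8 mm straight down, then flares outward to z = 97 mm, where the mouth is about 19 mm wide
- bottle: tall slim stoppered glass bottle, 0.26 kg, standing on the trolley top: body 50 mm diameter up to 88 mm high, then a shoulder and a 24 mm neck; black rubber stopper 26 mm diameter from 126 to 150 mm high. Origin: centre of its underside, z up
- bottle_stopper (a point): middle of the bottle's stopper, 138 mm above its underside
- rail: fixed steel rail: flat bar 10 mm thick (x), 500 mm long (y), from 140 to 170 mm above the trolley top. Two uprights (20 mm square, 175 mm high) stand 22 to 42 mm behind it (+x) at y = -235 and 235 mm. Origin: on the trolley top below the bar's middle; x away from the robot, y along the bar, z up. Things hang on its robot side (-x)
- rail_mid (a point): middle of the rail's top face
- stop: clamp stop: aluminium block fixed round the rail, 24 mm along it, 36 mm deep, 8 mm above its top, with a small black knob in front. Origin: bar centreline, level with the bar's top. The forceps jar is on one side, the bare stretch for the holder on the other (either way round). With the holder touching it, hook point and this origin are 46 mm apart along the rail
- jar: steel forceps jar, 56 mm diameter, fixed to the rail by a grey clamp block (40 mm along the rail) beside the stop; jar from 50 to 150 mm above the trolley top, axis 47 mm in front of the bar, forceps rings up to 195 mm high. Origin: bar centreline, level with the bar's top
- squat_bottle_a: bystander: squat stoppered bottle, 70 mm diameter, 94 mm high, too wide for the holder; origin at the centre of its underside
- squat_bottle_b: bystander: the same kind of squat bottle
- gallipot: bystander: small steel cup, 58 mm diameter, 45 mm high, between holder and bottle; origin at the centre of its underside
- kidney_dish: bystander: steel kidney dish about 85 x 210 mm, 34 mm high; origin at its middle, underside
- forceps: bystander: steel dressing forceps lying flat in front of the rail, 145 mm long along x, 8 mm high; origin near the middle, underside
- swab_bowl: bystander: small steel bowl, 110 mm diameter, 45 mm high; origin at the centre of its underside
Things that resemble listed ones, but are neither listed nor needed, are in the scene too. What is shaped like the bottle but blue is not meant.

How it is judged:
On the way, in this order (a step that is already met when the one before it is completed fails the run):
1. the holder is hooked over the rail on the bare stretch, at least 40 mm clear of the stop (x of holder_hook in the frame of rail between -0.008 and 0.008 m and z of holder_hook in the frame of rail between 0.16 and 0.182 m and angle between holder's own z axis and vertical below 0.25 rad and distance between holder_hook and stop above 0.086 m), for 0.2 s.
2. still hooked on, it slides along the rail towards the stop (x of holder_hook in the frame of rail between -0.008 and 0.008 m and z of holder_hook in the frame of rail between 0.16 and 0.182 m and angle between holder's own z axis and vertical below 0.25 rad and distance between holder_hook and stop between 0.054 and 0.078 m), for 0.02 s.
3. the holder hangs on the rail up against the stop (x of holder_hook in the frame of rail between -0.008 and 0.008 m and z of holder_hook in the frame of rail between 0.16 and 0.182 m and angle between holder's own z axis and vertical below 0.25 rad and distance between holder_hook and stop below 0.052 m), for 0.2 s.
4. the bottle stands in the holder's basket (x of bottle in the frame of holder between -0.01 and 0.01 m and y of bottle in the frame of holder between -0.01 and 0.01 m and z of bottle in the frame of holder between -0.002 and 0.012 m and angle between bottle's own z axis and vertical below 0.25 rad), for 0.2 s.
At the end, for the whole second after the job is handed in: the holder hangs by its hook on the rail (hook point within 7 mm of the bar's centreline and top, leaning under 0.18 rad), at most 6 mm from the stop; the tall bottle stands on its basket floor, within 10 mm of the middle, leaning under 0.25 rad; both released and at rest (all of step 4 and x of holder_hook in the frame of rail between -0.007 and 0.007 m and z of holder_hook in the frame of rail between 0.163 and 0.177 m and angle between holder's own z axis and vertical below 0.18 rad and contact force between holder and rail above 0.3 N and distance between holder_hook and stop below 0.052 m and linear speed of each of holder, bottle below 0.03 m/s); the robot touches nothing.
It fails at once if another thing on the trolley is shifted by more than 30 mm (distance of any of squat_bottle_a, squat_bottle_b, gallipot, kidney_dish, forceps, swab_bowl from where it was at the start of the episode above 0.03 m).
It fails at once if the tall bottle is tipped over (more than 0.7 rad) (angle between bottle's own z axis and vertical above 0.7 rad).
It fails at once if the bottle is let fall into the basket (faster than 0.35 m/s inside it) or slammed against the holder (over 40 N) (contact force between bottle and holder above 40 N or (horizontal distance between bottle and holder below 0.03 m and linear speed of bottle above 0.35 m/s and z of bottle in the frame of holder between 0 and 0.06 m)).
It also fails if it takes over 64 s, if anything falls off the work surface, if the arm or the gripper's body presses on something with over 40 N, if the wrist force passes 120 N, or if a joint passes its speed limit or range.

## Working session

There is one attempt and no reset: what is moved stays moved. The work goes in short steps, Python scripts to look and compute and a tool call to move; the robot and the scene stay as the last step left them, time stands still between calls to the robot, and variables do not carry over. Pictures are saved under pics/ and viewed, at most 10 in all, crops included, and the job is handed in when it is done.

Besides the shell and the picture viewer there is one more tool, called after "Emit:" as name(argument=value, ...), one argument or row to a line, values as JSON. send_rows: Moves the arm, as the interface text tells. Its arguments: {"type":"object","properties":{"series":{"type":"array","items":{"type":"array","items":{"type":"number"}}},"squeeze":{"type":"number"}},"required":["series"]}

```bash
mkdir -p pics; ls; cat > h.py <<'E'
import numpy as np, cv2
from workcell import read_state, imaging, workorder
from scipy.spatial.transform import Rotation as Ro
def cam(name):
    s=read_state(); c=imaging.capture(name)
    K=np.array([[c['fx'],0,c['cx']],[0,c['fy'],c['cy']],[0,0,1]])
    if 'mount' in c:
        T=np.eye(4); T[:3,:3]=Ro.from_euler('xyz',s['ee_rot']).as_matrix(); T[:3,3]=s['tcp_pos']
        M=T@np.array(c['mount']); R=M[:3,:3].T; t=-R@M[:3,3]
    else:
        R=cv2.Rodrigues(np.array(c['rvec'],float))[0]; t=np.array(c['tvec'],float).ravel()
    return dict(im=np.array(c['frame']),K=K,R=R,t=t)
def save(c,f): cv2.imwrite(f,cv2.cvtColor(c['im'],cv2.COLOR_RGB2BGR))
def onz(c,u,v,z):
    d=c['R'].T@np.linalg.inv(c['K'])@np.array([u,v,1.]); o=-c['R'].T@c['t']
    return (o+d*(z-o[2])/d[2]).round(4)
def proj(c,p):
    q=c['K']@(c['R']@np.array(p,float)+c['t']); return (q[:2]/q[2]).round(1)
E
python3 - <<'E'
from h import *
import pickle
print(read_state())
for n in ('scene','top','wrist'):
    c=cam(n); save(c,f'pics/{n}0.png'); pickle.dump(c,open(n+'0.pkl','wb')); print(n,-c['R'].T@c['t'])
E
```

```text
pics
{'t': 0.0, 'q': array([-1.32861158e+00,  1.24527494e-01,  1.65165742e+00, -2.89324796e-05,
        1.36751170e+00, -8.25963784e-02]), 'qd': array([-0.00136871, -0.00088084, -0.00220193, -0.00079931,  0.00027379,
        0.00021382]), 'joint_efforts': array([ 3.03453904e-03, -4.17608428e+01, -3.59928060e+01,  7.76147121e-02,
        4.92823287e-02, -1.63666714e-04]), 'tcp_pos': array([ 0.20721545, -0.61535538,  0.18958242]), 'ee_rot': array([-3.13949352e+00, -1.45354473e-04,  3.24786839e-01]), 'contact_force': array([-0.19472834, -0.33634542,  0.70380709]), 'moment': array([-0.01229527,  0.01940209,  0.02723914]), 'grip_force': 0.0, 'opening': 0.9961303438911181}
scene [1.03037418 0.33102584 0.99835292]
top [0.26910234 0.04645118 1.04851897]
wrist [ 0.28388399 -0.59049855  0.38364154]
```

View pics/top0.png

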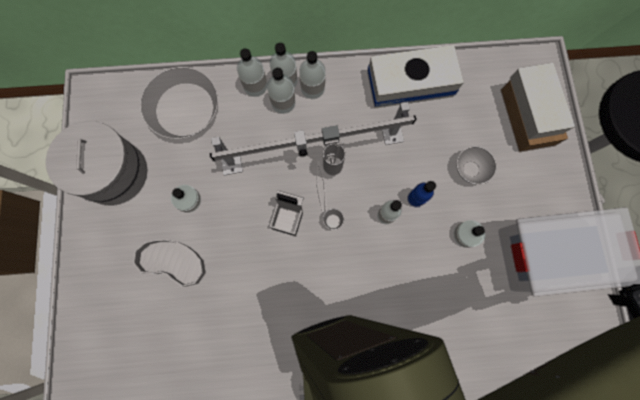

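View pics/scene0.png

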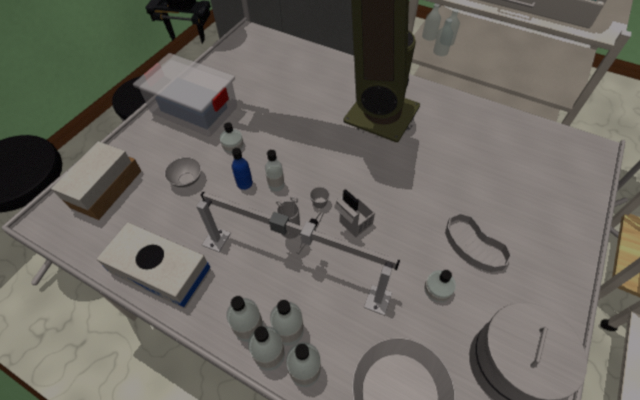

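The top view shows the rail running from (213,155) to (413,119), with the stop at (301,143) and the jar to its right, so the bare stretch is on the left. The holder is at (286,213) with its grip at (288,199), and the bottle stopper is at (397,204). The scene view agrees: grip at (351,200), bottle stopper at (272,155).

```bash
python3 - <<'E'
from h import *
import pickle
t=pickle.load(open('top0.pkl','rb')); s=pickle.load(open('scene0.pkl','rb'))
for n,u,v,z in [('railL',213,155,.17),('railR',414,119,.17),('stop',301,140,.178),('grip',288,199,.165),('bott stopper',397,204,.15),('gallipot',334,219,.045),('forceps',321,195,.005),('jar',334,155,.15),('baskNL',270,229,.06),('baskNR',295,235,.06),('baskFL',278,205,.06),('baskFR',303,210,.06)]: print(n,onz(t,u,v,z))
print()
for n,u,v,z in [('railL',397,265,.17),('railR',204,196,.17),('grip',351,199,.165),('bott',272,155,.15),('stop',308,230,.178)]: print(n,onz(s,u,v,z))
# dark masks in top view near grip & stopper
for c,(u,v),z in [(t,(288,199),.165),(t,(397,204),.15),(s,(351,200),.16),(s,(272,155),.15)]:
    g=c['im'].max(2); m=(g<50).astype(np.uint8); n,l,st,ce=cv2.connectedComponentsWithStats(m)
    i=min(range(1,n),key=lambda i:np.hypot(*(ce[i]-(u,v)))+(100 if st[i,4]<15 else 0)); 
    r=cv2.minAreaRect(np.argwhere(l==i)[:,::-1].astype(np.float32)); print(st[i],ce[i].round(1),r,onz(c,*ce[i],z))
i=t['im'][100:260,190:450]; cv2.imwrite('pics/tcrop.png',cv2.resize(i[:,:,::-1],None,fx=3,fy=3,interpolation=2))
E
```

```text
railL [0.5897 0.2769 0.17  ]
railR [ 0.6453 -0.2164  0.17  ]
stop [0.6087 0.0634 0.178 ]
grip [0.4692 0.1039 0.165 ]
bott stopper [ 0.4407 -0.1542  0.15  ]
gallipot [ 0.433  -0.0065  0.045 ]
forceps [0.5099 0.0218 0.005 ]
jar [ 0.5746 -0.0143  0.15  ]
baskNL [0.4169 0.162  0.06  ]
baskNR [0.3964 0.0983 0.06  ]
baskFL [0.4788 0.1379 0.06  ]
baskFR [0.4605 0.0733 0.06  ]

railL [0.5994 0.2807 0.17  ]
railR [ 0.6553 -0.2134  0.17  ]
grip [0.4849 0.1104 0.165 ]
bott [ 0.4468 -0.1491  0.15  ]
stop [0.6201 0.0654 0.178 ]
[277 194  20  12 124] [286.7 199.4] ((286.55572509765625, 199.3105010986328), (20.767440795898438, 6.151226043701172), 16.389541625976562) [0.4685 0.107  0.165 ]
[391 201  10  10  79] [395.4 205.4] ((395.5, 205.5), (9.0, 9.0), 90.0) [ 0.4376 -0.15    0.15  ]
[343 190  16  21 184] [350.5 200.1] ((350.2622985839844, 199.88523864746094), (22.278419494628906, 9.730802536010742), 39.80556869506836) [0.4852 0.1095 0.16  ]
[268 150   8  11  78] [271.5 155.1] ((271.5, 155.0), (10.0, 7.0), 90.0) [ 0.4478 -0.1501  0.15  ]
```

View pics/tcrop.png

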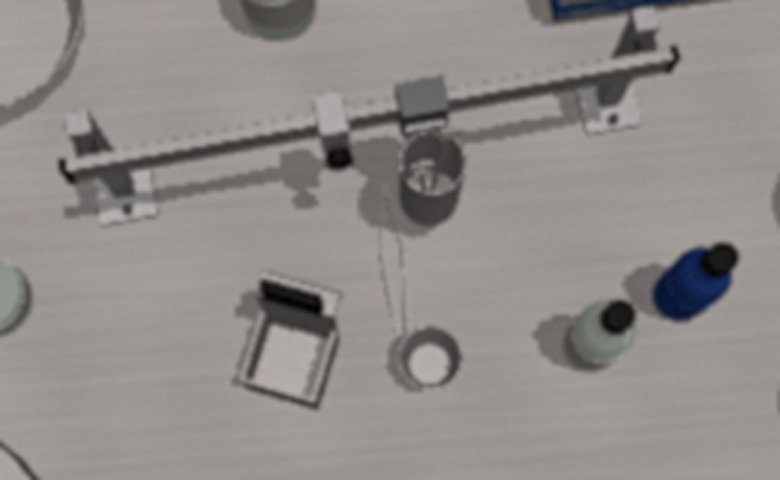

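The crop confirms it: the grip is the dark bar at (291,295), the stop at (332,125) with the jar to its right, and the bottle stopper at (617,316) left of the blue one. Next I'll move above the holder.

```bash
cat >> h.py <<'E'
def delta(p,yaw_deg):
    s=read_state(); R=Ro.from_euler('xyz',s['ee_rot']).as_matrix()
    y0=np.degrees(s['ee_rot'][2]); print('t',round(s['t'],2),'tcp',s['tcp_pos'].round(4),'rot',s['ee_rot'].round(3))
    print('shift',(R.T@(np.array(p)-s['tcp_pos'])).round(4),'turn',round(y0-yaw_deg,2))
E
python3 -c "
from h import *
delta([.474,.107,.28],72)"
```

```text
t 0.15 tcp [ 0.2072 -0.6155  0.1899] rot [-3.14  -0.     0.325]
shift [ 0.4834 -0.5998 -0.0891] turn -53.39
```

Emit:
send_rows(
  series=[
    [0.02,-0.025,-0.05,0,-1],
    [0.06,-0.07,-0.089,0,-1],
    [0.1,-0.12,-0.089,-8,-1],
    [0.14,-0.17,-0.089,-16,-1],
    [0.18,-0.22,-0.089,-24,-1],
    [0.22,-0.27,-0.089,-32,-1],
    [0.26,-0.32,-0.089,-40,-1],
    [0.3,-0.37,-0.089,-48,-1],
    [0.34,-0.42,-0.089,-53.4,-1],
    [0.38,-0.47,-0.089,-53.4,-1],
    [0.42,-0.52,-0.089,-53.4,-1],
    [0.455,-0.565,-0.089,-53.4,-1],
    [0.475,-0.59,-0.089,-53.4,-1],
    [0.483,-0.6,-0.089,-53.4,-1],
    [0.483,-0.6,-0.089,-53.4,-1],
    [0.483,-0.6,-0.089,-53.4,-1],
  ],
)

```text
t: 2.15
tcp_pos: [0.4735, 0.1056, 0.2798]
ee_rot: [3.142, 0.0, 1.255]
contact_force: [-0.4, -0.6, 0.3]
opening: 1.0
grip_force: 0.0
```

```bash
python3 - <<'E'
from h import *
import pickle
delta([.474,.107,.145],72)
c=cam('wrist'); save(c,'pics/w1.png'); pickle.dump(c,open('w1.pkl','wb'))
print('exp grip',proj(c,[.474,.107,.15]), 'rail',proj(c,[.594,.28,.17]),proj(c,[.6087,.0634,.17]))
E
```

```text
t 2.15 tcp [0.4735 0.1056 0.2798] rot [3.142 0.    1.255]
shift [1.600e-03 1.000e-04 1.348e-01] turn -0.08
exp grip [318.8 183. ] rail [402.4 -82.1] [479.1 188.1]
```

View pics/w1.png

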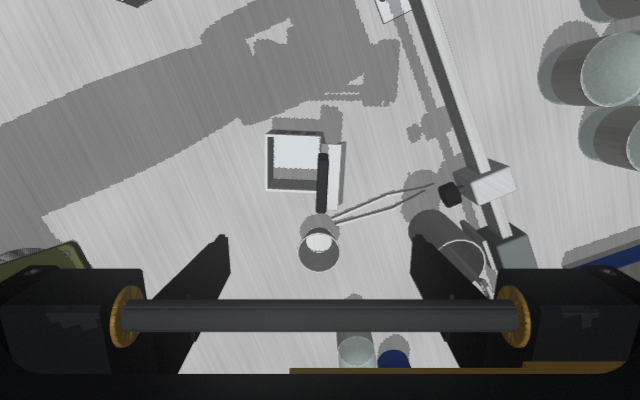

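The wrist view shows the grip at (322,182), the basket at (293,162), the rail running from (420,0) to (490,170) and the stop at (487,183). I'll refine those numbers.

```bash
python3 - <<'E'
from h import *
import pickle
c=pickle.load(open('w1.pkl','rb')); im=c['im']
g=im.max(2); m=(g<50).astype(np.uint8); n,l,st,ce=cv2.connectedComponentsWithStats(m)
i=l[182,322]; pts=np.argwhere(l==i)[:,::-1]
print(st[i],ce[i],cv2.minAreaRect(pts.astype(np.float32)))
x,y,w,h=st[i,:4]
for v in range(y,y+h,8): 
    u=pts[pts[:,1]==v][:,0]; print(v,u.min(),u.max(),onz(c,u.min(),v,.165),onz(c,u.max()+1,v,.165))
for v in (30,60,90,120,150): print(v,im[v,405:495:1].mean(1).astype(int)[max(0,int((v)*.42)-5):int(v*.42)+45].tolist(),405+max(0,int(v*.42)-5))
# stop left edge and basket
big=cv2.resize(im[100:300,240:560,::-1],None,fx=2.5,fy=2.5,interpolation=2); cv2.imwrite('pics/w1c.png',big)
E
```

```text
[     0      0    640    374 201968] [320.95311634 163.08119108] ((319.5, 186.5), (373.0, 639.0), 90.0)
0 0 639 [0.2849 0.3261 0.165 ] [0.7579 0.1721 0.165 ]
8 0 639 [0.2819 0.3212 0.165 ] [0.7575 0.1664 0.165 ]
16 0 639 [0.2787 0.3163 0.165 ] [0.7571 0.1605 0.165 ]
24 0 639 [0.2756 0.3113 0.165 ] [0.7567 0.1546 0.165 ]
32 0 639 [0.2724 0.3062 0.165 ] [0.7564 0.1487 0.165 ]
40 0 639 [0.2692 0.3011 0.165 ] [0.756  0.1427 0.165 ]
48 0 639 [0.2659 0.296  0.165 ] [0.7556 0.1366 0.165 ]
56 0 639 [0.2626 0.2908 0.165 ] [0.7552 0.1304 0.165 ]
64 0 639 [0.2592 0.2855 0.165 ] [0.7548 0.1241 0.165 ]
72 0 639 [0.2558 0.2801 0.165 ] [0.7543 0.1178 0.165 ]
80 0 639 [0.2524 0.2747 0.165 ] [0.7539 0.1114 0.165 ]
88 0 639 [0.249  0.2692 0.165 ] [0.7535 0.1049 0.165 ]
96 0 639 [0.2454 0.2637 0.165 ] [0.7531 0.0984 0.165 ]
104 0 639 [0.2419 0.2581 0.165 ] [0.7527 0.0918 0.165 ]
112 0 639 [0.2383 0.2524 0.165 ] [0.7522 0.085  0.165 ]
120 0 639 [0.2346 0.2466 0.165 ] [0.7518 0.0782 0.165 ]
128 0 639 [0.231  0.2408 0.165 ] [0.7513 0.0714 0.165 ]
136 0 639 [0.2272 0.2349 0.165 ] [0.7509 0.0644 0.165 ]
144
[... 2138 characters left out ...]
 186, 184, 189, 189, 184, 185, 189, 191, 187, 190, 191, 188, 190] 425
90 [187, 187, 174, 110, 78, 77, 77, 76, 78, 75, 77, 77, 73, 71, 114, 171, 193, 198, 200, 200, 199, 195, 193, 192, 195, 194, 193, 175, 177, 186, 190, 190, 190, 194, 193, 190, 194, 194, 194, 193, 192, 190, 191, 192, 192, 189, 189, 189, 191, 191] 437
120 [111, 84, 77, 76, 76, 77, 77, 78, 76, 79, 74, 82, 150, 189, 198, 201, 200, 200, 197, 194, 194, 196, 196, 196, 177, 180, 188, 186, 187, 188, 186, 187, 188, 185, 185, 186, 187, 186, 181, 184, 184, 187, 188, 189, 189] 450
150 [78, 77, 76, 76, 78, 77, 79, 79, 73, 146, 196, 204, 205, 204, 202, 201, 198, 198, 198, 198, 200, 178, 177, 183, 183, 187, 183, 183, 185, 186, 180, 180] 463
```

View pics/w1c.png

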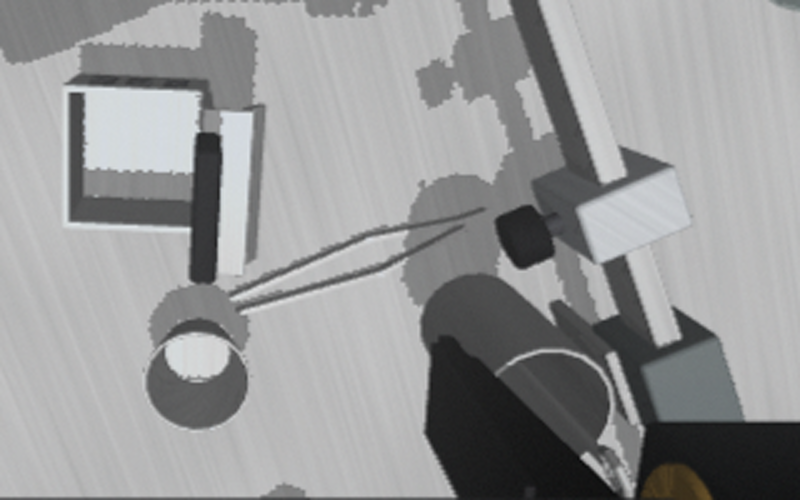

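```bash
python3 - <<'E'
from h import *
import pickle
c=pickle.load(open('w1.pkl','rb'))
f=lambda u,v,z: onz(c,240+u/2.5,100+v/2.5,z)
ang=lambda a,b: np.degrees(np.arctan2(-(a-b)[0],(a-b)[1])).round(2)
a=f(208,150,.165);b=f(203,283,.165);print('grip',a,b,(a+b)/2,np.linalg.norm(a-b),ang(a,b))
a=f(251,112,.124);b=f(241,274,.124);print('hook edge',a,b,ang(a,b),np.linalg.norm(a-b))
NL,NR,FL,FR=[f(*p,.06) for p in((65,87),(65,227),(208,92),(190,229))]
print('basket',NL,NR,FL,ang(NL,NR))
L=[onz(c,u,30+30*i,.17) for i,u in enumerate((437.5,447.5,457.7,468,478))]; print('rail',L,ang(L[0],L[-1]))
L2=[onz(c,u,30+30*i,.17) for i,u in enumerate((431,441,451.2,462,472))]; print(np.abs(np.array(L2)-L)[:,:2])
s=[f(*p,.178) for p in((578,208),(672,167),(600,262),(691,223))]; print('stop',s,np.mean(s,0),ang(s[0],s[2]))
E
```

```text
grip [0.4852 0.129  0.165 ] [0.4684 0.0827 0.165 ] [0.4768  0.10585 0.165  ] 0.04925373082315696 -19.94
hook edge [0.5041 0.1311 0.124 ] [0.4805 0.0685 0.124 ] -20.66 0.06690082211751959
basket [0.4268 0.1594 0.06  ] [0.4035 0.0968 0.06  ] [0.4888 0.1368 0.06  ] -20.42
rail [array([0.6018, 0.1997, 0.17  ]), array([0.6046, 0.1757, 0.17  ]), array([0.6077, 0.1507, 0.17  ]), array([0.6109, 0.1244, 0.17  ]), array([0.6141, 0.097 , 0.17  ])] 6.83
[[0.0048 0.0015]
 [0.0049 0.0017]
 [0.0051 0.0016]
 [0.0047 0.0016]
 [0.0049 0.0016]]
stop [array([0.6002, 0.0729, 0.178 ]), array([0.6331, 0.0771, 0.178 ]), array([0.6037, 0.0514, 0.178 ]), array([0.6361, 0.0556, 0.178 ])] [0.618275 0.06425  0.178   ] 9.25
```

Emit:
send_rows(
  series=[
    [0.001,0.003,0.03,2.3,-1],
    [0.001,0.003,0.07,2.3,-1],
    [0.001,0.003,0.105,2.3,-1],
    [0.001,0.003,0.125,2.3,-1],
    [0.001,0.003,0.133,2.3,-1],
    [0.001,0.003,0.133,2.3,1],
    [0.001,0.003,0.133,2.3,1],
    [0.001,0.003,0.133,2.3,1],
    [0.001,0.003,0.133,2.3,1],
    [0.001,0.003,0.133,2.3,1],
    [0.001,0.003,0.133,2.3,1],
  ],
  squeeze=35,
)

```text
t: 3.58
tcp_pos: [0.4768, 0.1068, 0.1469]
ee_rot: [3.142, -0.0, 1.217]
contact_force: [0.9, -0.7, -0.1]
opening: 0.426
grip_force: 0.0
```

```bash
python3 -c "
from h import *
s=read_state(); print(s['opening'],s['grip_force'],s['contact_force'].round(2))
delta([.5959,.1826,.255],96.6)"
```

```text
0.42614810877884296 0.0 [ 0.88 -0.67 -0.1 ]
t 3.58 tcp [0.4768 0.1068 0.1469] rot [ 3.142 -0.     1.217]
shift [ 0.1124  0.0854 -0.1081] turn -26.89
```

Still closing; I'll wait for the fingers, then lift.

Emit:
send_rows(
  series=[
    [0,0,0,0,1],
    [0,0,0,0,1],
    [0,0,0,0,1],
    [0,0,0,0,1],
    [0,0,0,0,1],
    [0,0,0,0,1],
    [0,0,-0.02,0,1],
    [0,0,-0.06,0,1],
    [0,0,-0.1,0,1],
    [0,0,-0.12,0,1],
    [0.015,0.011,-0.12,-5,1],
    [0.04,0.03,-0.12,-12,1],
    [0.065,0.05,-0.12,-20,1],
    [0.085,0.065,-0.12,-26.9,1],
    [0.085,0.065,-0.12,-26.9,1],
    [0.085,0.065,-0.12,-26.9,1],
  ],
)

```text
t: 5.58
tcp_pos: [0.5667, 0.1637, 0.2666]
ee_rot: [-3.141, 0.0, 1.685]
contact_force: [0.0, 0.1, -0.9]
opening: 0.008
grip_force: 0.0
```

```bash
python3 - <<'E'
from h import *
import pickle
s=read_state(); print(s['opening'],s['grip_force'],s['contact_force'].round(2))
delta([.5959,.1826,.255],96.6)
c=cam('wrist'); save(c,'pics/w2.png'); pickle.dump(c,open('w2.pkl','wb'))
E
```

```text
0.007674642844243281 0.0 [ 0.04  0.05 -0.94]
t 5.58 tcp [0.5667 0.1637 0.2666] rot [-3.141  0.     1.685]
shift [0.0155 0.0312 0.0116] turn -0.08
```

View pics/w2.png

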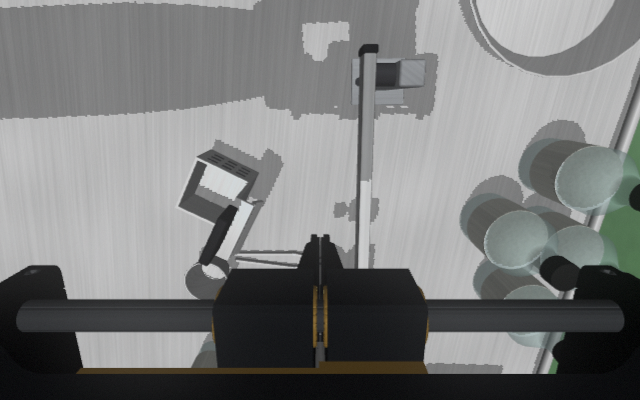

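The gripper missed: the holder still stands on the trolley, grip at (219,235), and the fingers are shut empty. I'll check heights and calibration by triangulating between views.

```bash
python3 - <<'E'
from h import *
import pickle
c=pickle.load(open('w2.pkl','rb')); w=pickle.load(open('w1.pkl','rb'));t=pickle.load(open('top0.pkl','rb'));s0=pickle.load(open('scene0.pkl','rb'))
def tri(a,pa,b,pb):
    P=[x['K']@np.c_[x['R'],x['t']] for x in (a,b)]
    X=cv2.triangulatePoints(P[0],P[1],np.array(pa,float),np.array(pb,float)).ravel(); return (X[:3]/X[3]).round(4)
for n,p in [('grip',[.4768,.1058,.165]),('railL end',[.594,.28,.17]),('basketNL',[.4268,.1594,.06]),('bNR',[.4035,.0968,.06])]: print(n,proj(c,p))
g=c['im'][195:275,190:260]; print('dark',(g.max(2)<50).sum())
f=lambda u,v:(240+u/2.5,100+v/2.5)
print('basket NL w1/w2',tri(w,f(65,87),c,(197,151)),'NR',tri(w,f(65,227),c,(179,207)))
print('gripcentre',tri(w,f(205.5,216),c,(219,235)))
print('w1/top grip',tri(w,f(205.5,210),t,(286.7,199.4)),'top/scene',tri(t,(286.7,199.4),s0,(350.5,200.1)))
print('stopper top/scene',tri(t,(395.4,205.4),s0,(271.5,155.1)))
a=cv2.resize(c['im'][130:300,160:300,::-1],None,fx=3.4,fy=3.4,interpolation=2); 
c=cam('scene'); b=cv2.resize(c['im'][150:280,280:400,::-1],None,fx=4,fy=4,interpolation=2)
h=min(a.shape[0],b.shape[0]);w_=400;cv2.imwrite('pics/cmp.png',np.hstack([a[:h,:w_],b[:h,:400]]))
E
```

```text
grip [212.3 242.7]
railL end [372.   50.6]
basketNL [196.5 157.9]
bNR [175.8 207.9]
dark 806
basket NL w1/w2 [0.4201 0.1601 0.0327] NR [0.4001 0.0927 0.0427]
gripcentre [0.4742 0.0988 0.1313]
w1/top grip [0.4744 0.1065 0.147 ] top/scene [0.474  0.1067 0.1436]
stopper top/scene [ 0.4403 -0.1541  0.1396]
```

View pics/cmp.png

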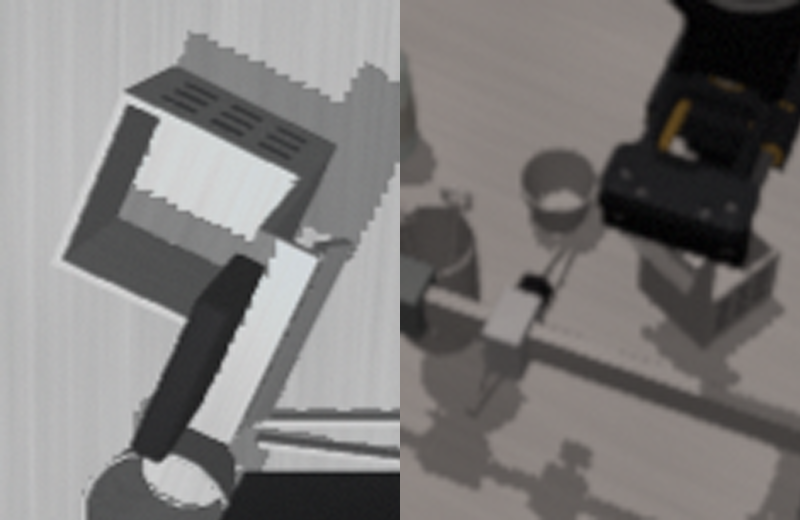

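```bash
python3 -c "
from h import *
delta([.476,.1062,.145],69.6)"
```

```text
t 5.67 tcp [0.5667 0.1635 0.267 ] rot [-3.142  0.     1.685]
shift [-0.0466 -0.0966  0.122 ] turn 26.94
```

Emit:
send_rows(
  series=[
    [-0.012,-0.025,0,7,-0.2],
    [-0.025,-0.052,0,14,-0.2],
    [-0.04,-0.08,0,22,-0.2],
    [-0.0466,-0.0966,0,26.9,-0.2],
    [-0.0466,-0.0966,0.03,26.9,-0.2],
    [-0.0466,-0.0966,0.07,26.9,-0.2],
    [-0.0466,-0.0966,0.105,26.9,-0.2],
    [-0.0466,-0.0966,0.122,26.9,-0.2],
    [-0.0466,-0.0966,0.122,26.9,-0.2],
    [-0.0466,-0.0966,0.122,26.9,1],
    [-0.0466,-0.0966,0.122,26.9,1],
    [-0.0466,-0.0966,0.122,26.9,1],
    [-0.0466,-0.0966,0.122,26.9,1],
    [-0.0466,-0.0966,0.122,26.9,1],
    [-0.0466,-0.0966,0.122,26.9,1],
  ],
  squeeze=50,
)

```text
t: 7.55
tcp_pos: [0.4767, 0.1066, 0.1448]
ee_rot: [-3.142, 0.0, 1.217]
contact_force: [-0.3, -1.0, 0.2]
opening: 0.032
grip_force: 0.0
```

```bash
python3 - <<'E'
from h import *
s=read_state(); print(s['t'],s['opening'],s['grip_force'],s['contact_force'].round(2),s['tcp_pos'])
c=cam('wrist'); save(c,'pics/w3.png')
E
```

```text
7.55 0.03218915480739158 0.0 [-0.29 -1.03  0.17] [0.47665456 0.10655014 0.14482822]
```

View pics/w3.png

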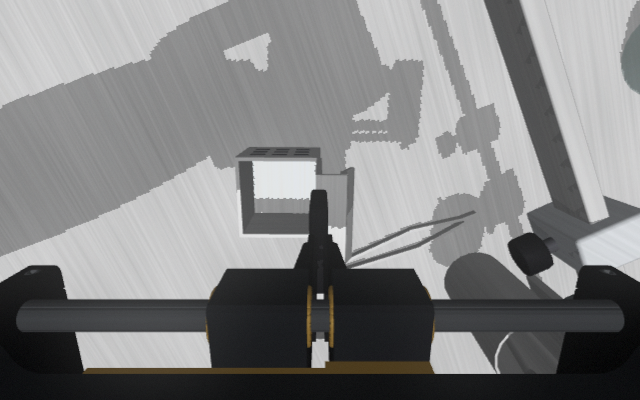

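The grip at (318,195) sits above the fingers in the image (tips near (320,240)), so the wrist camera's frame needs checking against where the fingers appear.

```bash
python3 - <<'E'
from h import *
c=imaging.capture('wrist'); print(np.array(c['mount']).round(4),c['fx'],c['cx'],c['cy'])
c=cam('wrist'); s=read_state(); p=s['tcp_pos']; print('t',s['t'],s['opening'])
for z in (-.014,0,.03): print(z,proj(c,p+np.array([0,0,z])))
E
python3 - <<'E'
import sys; sys.path.insert(0,'.')
from h import *
import cv2
im=cv2.imread('pics/w3.png'); cv2.imwrite('pics/w3c.png',cv2.resize(im[140:380,200:440],None,fx=2.5,fy=2.5,interpolation=2))
E
```

```text
[[ 7.000e-04 -9.593e-01 -2.824e-01  7.990e-02]
 [ 1.000e+00  7.000e-04  3.000e-04  9.000e-04]
 [-1.000e-04 -2.824e-01  9.593e-01 -1.939e-01]
 [ 0.000e+00  0.000e+00  0.000e+00  1.000e+00]] 354.96700124885524 319.7924010066442 200.3450732909767
t 7.7 0.0055857423210505285
-0.014 [318.3 229.1]
0 [318.2 237.7]
0.03 [317.9 260.4]
```

View pics/w3c.png

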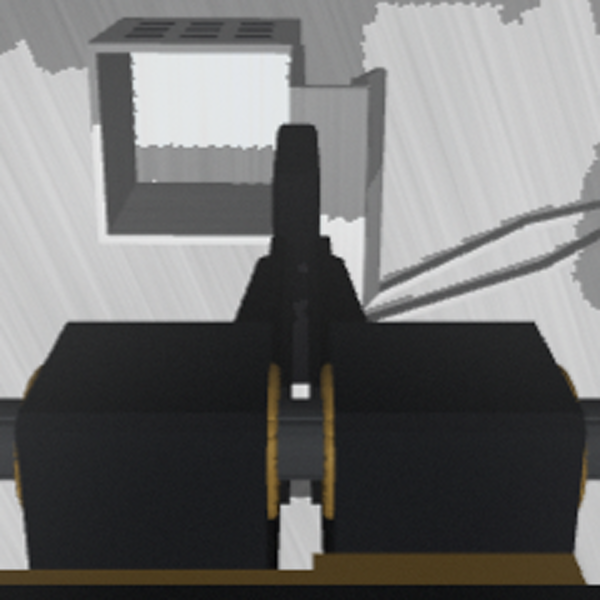

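```bash
python3 - <<'E'
from h import *
import pickle
c2=pickle.load(open('w2.pkl','rb')); 
O=np.array([[-34,34,60],[-34,-34,60],[33,34,60],[-34,34,0],[35,34,0]])/1000.
P2=np.array([[125,92],[60,263],[298,180],[185,66],[335,148]])/3.4+[160,130]
for c,P in [(c2,P2)]:
    ok,r,t=cv2.solvePnP(O,P,c['K'],None,flags=cv2.SOLVEPNP_SQPNP)
    e=cv2.projectPoints(O,r,t,c['K'],None)[0][:,0]-P
    Rw=c['R'].T@cv2.Rodrigues(r)[0]; tw=c['R'].T@(t.ravel()-c['t'])
    print(tw.round(4),Ro.from_matrix(Rw).as_euler('xyz',True).round(1),e.round(1).tolist(),(Rw@[.033,0,.15]+tw).round(4),(Rw@[.033,0,.165]+tw).round(4))
# predicted if z0=0 vs -0.02 with yaw -20.4
from itertools import product
R=Ro.from_euler('z',-20.4,True).as_matrix()
for c in (c2,):
  ok=1
  from scipy.optimize import least_squares
  f=lambda q:(np.array([proj(c,Ro.from_euler('z',q[3]).as_matrix()@o+q[:3]) for o in O])-P2).ravel()
  s=least_squares(f,[.44,.12,0,-.35],diff_step=1e-3); print('upright fit',s.x.round(4),s.cost)
s=cam('scene'); cv2.imwrite('pics/cmp2.png',cv2.resize(s['im'][90:290,240:480,::-1],None,fx=3,fy=3,interpolation=2))
E
```

```text
[ 0.4435  0.1124 -0.0189] [  1.4  -2.2 -20.2] [[-0.1, 0.8], [-0.3, -1.3], [0.2, 0.1], [-1.0, 0.8], [1.2, -0.4]] [0.4677 0.0996 0.1323] [0.467  0.0994 0.1473]
upright fit [ 0.4471  0.1167  0.     -0.35  ] 11.844878892733563
```

View pics/cmp2.png

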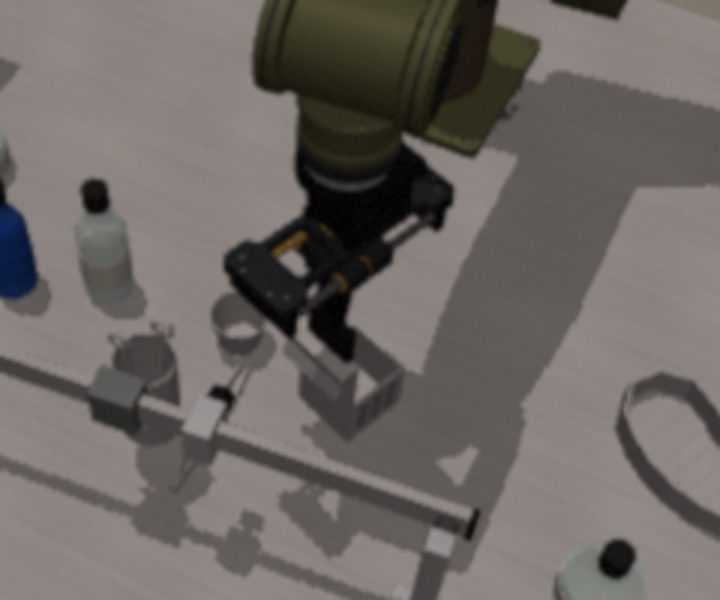

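Ten pictures are viewed now, so the rest is numeric. The scene crop shows the fingers over the grip. I'll triangulate carefully between wrist views.

```bash
python3 - <<'E'
from h import *
import pickle
c2=pickle.load(open('w2.pkl','rb')); c1=pickle.load(open('w1.pkl','rb'))
c3=cam('wrist'); pickle.dump(c3,open('w3.pkl','wb')); s=read_state(); print(s['t'],s['opening'],s['grip_force'],s['tcp_pos'].round(4))
def tri(a,pa,b,pb):
    P=[x['K']@np.c_[x['R'],x['t']] for x in (a,b)]
    X=cv2.triangulatePoints(P[0],P[1],np.array(pa,float),np.array(pb,float)).ravel(); X=X[:3]/X[3]; return X.round(4),(proj(a,X)-pa),(proj(b,X)-pb)
f1=lambda u,v:np.array((240+u/2.5,100+v/2.5)); f2=lambda u,v:np.array((160+u/3.4,130+v/3.4)); f3=lambda u,v:np.array((200+u/2.5,140+v/2.5))
print('NL 12',tri(c1,f1(65,87),c2,f2(125,92)));print('NR 12',tri(c1,f1(65,227),c2,f2(60,263)))
print('NL 13',tri(c1,f1(65,87),c3,f3(97,50)));print('NR 13',tri(c1,f1(65,227),c3,f3(103,240)))
print('NL 23',tri(c2,f2(125,92),c3,f3(97,50)));print('NR 23',tri(c2,f2(60,263),c3,f3(103,240)))
print('grip+y 13',tri(c1,f1(208,134),c3,f3(297,125)))
print('grip -> w2 at z', [proj(c2,onz(c1,*f1(205.5,283),z)) for z in (.124,.14,.165)],[proj(c2,onz(c1,*f1(208,134),z)) for z in (.124,.14,.165)], f2(248,258),f2(148,456))
# dark silhouette along the columns in w3 and finger pixels
for v in range(184,300,6): print(v,''.join('#' if x<50 else ('+' if x<90 else '.') for x in c3['im'][v,290:350].max(1)))
E
```

```text
7.8 0.004816074313320659 0.0 [0.4767 0.1065 0.1448]
NL 12 (array([0.4259, 0.1594, 0.0557]), array([-0.2, -0.1]), array([0.13529412, 0.14117647]))
NR 12 (array([0.4016, 0.0945, 0.0502]), array([0.4, 0.2]), array([-0.24705882, -0.35294118]))
NL 13 (array([0.4259, 0.158 , 0.0526]), array([0.5, 0.7]), array([-0.8, -1. ]))
NR 13 (array([0.4022, 0.0961, 0.0551]), array([-0.2, -0.1]), array([0.3, 0.2]))
NL 23 (array([0.4225, 0.1566, 0.043 ]), array([0.83529412, 0.34117647]), array([-1.3,  0. ]))
NR 23 (array([0.4031, 0.0963, 0.0556]), array([-0.74705882, -0.25294118]), array([ 1.1, -0.2]))
grip+y 13 (array([0.4851, 0.1279, 0.1221]), array([-0.2,  0. ]), array([0.3, 0.1]))
grip -> w2 at z [array([211.7, 258.1]), array([208.7, 260.7]), array([203.3, 265.2])] [array([233.7, 206.6]), array([230.5, 209.3]), array([224.9, 214. ])] [232.94117647 205.88235294] [203.52941176 264.11764706]
184 ............................................................
190 .......................############+........................
196 .....................+###############.......................
202 ...............
[... 385 characters left out ...]
..........###################.....................
244 ................+###########################................
250 ..............################################+.............
256 ............#####################################...........
262 ..........#########################################.........
268 .......+#############################################..+++++
274 ############################################################
280 ############################################################
286 #######################++++#######+++#######################
292 #######################++++######++++#######################
298 #######################+..++#..+#+...+######################
```

```bash
python3 - <<'E'
from h import *
import pickle
c2=pickle.load(open('w2.pkl','rb')); c3=pickle.load(open('w3.pkl','rb')); w3=cv2.imread('pics/w3.png')[:,:,::-1]
for n,im in (('w2',c2['im']),('w3',w3),('now',c3['im'])):
    for v in (240,255,310,340):
        print(n,v,''.join('#' if x<50 else ('o' if (p[0]-p[2]>40) else ('+' if x<90 else '.')) for p,x in zip(im[v,285:355].astype(int),im[v,285:355].max(1))))
E
```

```text
w2 240 ..........................+#######+.+#######+.........................
w2 255 .................+################++#################+................
w2 310 ############################oooo+#####+ooo+###########################
w2 340 ############################oooo######+ooo+###########################
w3 240 .......................+#######################.......................
w3 255 ..............##########################################+..........+..
w3 310 ######################oooo+++++++++++++++++++ooo+#####################
w3 340 ######################oooo####+.........####oooo+#####################
now 240 .........................###################..........................
now 255 .................+###################################+.............+..
now 310 ############################oooo+++++++ooo+###########################
now 340 ############################oooo##..+#+ooo+###########################
```

Emit:
send_rows(
  series=[
    [0,0,0,0,1],
    [0,0,0,0,1],
    [0,0,0,0,1],
  ],
)

```text
t: 8.18
tcp_pos: [0.4767, 0.1065, 0.1449]
ee_rot: [-3.142, -0.0, 1.217]
contact_force: [-0.5, 0.1, -0.1]
opening: 0.004
grip_force: 0.0
```

Fully closed, the fingertips appear about 34 mm short of nominal in the image, so they close just over the grip's top. I'll open, go 24 mm lower and close again.

Emit:
send_rows(
  series=[
    [0,0,-0.01,0,-0.1],
    [0,0,-0.01,0,-0.1],
    [0,0,-0.01,0,-0.1],
    [0,0,-0.01,0,-0.1],
    [0,0,-0.01,0,-0.1],
    [0,0,0.01,0,-0.1],
    [0,0,0.024,0,-0.1],
    [0,0,0.024,0,-0.1],
    [0,0,0.024,0,1],
    [0,0,0.024,0,1],
    [0,0,0.024,0,1],
    [0,0,0.024,0,1],
    [0,0,0.024,0,1],
    [0,0,0.024,0,1],
  ],
  squeeze=40,
)

```text
t: 9.93
tcp_pos: [0.4765, 0.1067, 0.121]
ee_rot: [-3.141, -0.0, 1.217]
contact_force: [-1.6, 0.8, 2.2]
opening: 0.106
grip_force: 40.0
```

Held now: opening 0.106 is 10 mm, at 40 N. Next I'll lift and carry it over the rail.

```bash
python3 -c "
from h import *
delta([.5959,.1826,.226],96.6)"
```

```text
t 9.93 tcp [0.4765 0.1067 0.121 ] rot [-3.141 -0.     1.217]
shift [ 0.1126  0.0856 -0.105 ] turn -26.89
```

Emit:
send_rows(
  series=[
    [0,0,0,0,1],
    [0,0,-0.02,0,1],
    [0,0,-0.05,0,1],
    [0,0,-0.085,0,1],
    [0,0,-0.105,0,1],
    [0.01,0.007,-0.105,-3,1],
    [0.03,0.022,-0.105,-8,1],
    [0.052,0.04,-0.105,-14,1],
    [0.075,0.057,-0.105,-20,1],
    [0.095,0.072,-0.105,-25,1],
    [0.108,0.082,-0.105,-26.9,1],
    [0.1126,0.0856,-0.105,-26.9,1],
    [0.1126,0.0856,-0.105,-26.9,1],
    [0.1126,0.0856,-0.105,-26.9,1],
  ],
)

```text
t: 11.68
tcp_pos: [0.5956, 0.1821, 0.2259]
ee_rot: [-3.141, 0.0, 1.686]
contact_force: [0.0, -0.1, -2.2]
opening: 0.1
grip_force: 40.0
```

```bash
python3 - <<'E'
from h import *
import pickle
s=read_state(); print(s['opening'],s['grip_force'],s['contact_force'].round(2),s['moment'].round(2))
delta([.5959,.1826,.226],96.6)
for n in ('wrist','top','scene'): c=cam(n); save(c,f'pics/{n}5.png'); pickle.dump(c,open(n+'5.pkl','wb'))
c=pickle.load(open('wrist5.pkl','rb')); im=c['im'].astype(int)
# expected rail centreline pixels and lip pixels
a=.1152; d=np.array([-np.sin(a),np.cos(a),0]); h=np.array([.6038,.1835,.17])
for k in (.0,.04,.06,.09): print(k,proj(c,h+d*k))
R=Ro.from_euler('z',a).as_matrix(); org=s['tcp_pos']-R@[.033,0,.121]
for p in ([.058,.034,.097],[.035,.034,.124],[.047,.034,.124],[.028,.025,.165],[.038,.025,.165]): print(p,proj(c,R@p+org))
for v in range(20,240,20): print(v,''.join(chr(48+int(x)//10) if x<100 else chr(55+int(x)//10) for x in im[v,290:420].mean(1)))
E
```

```text
0.09985439767877742 39.996212124824524 [ 0.05 -0.09 -2.15] [-0.01 -0.17 -0.05]
t 11.68 tcp [0.5956 0.1821 0.2259] rot [-3.141  0.     1.686]
shift [ 0.0004  0.0003 -0.0001] turn -0.02
0.0 [329.8 207.6]
0.04 [330.3 153.6]
0.06 [330.5 124.7]
0.09 [330.9  78.8]
[0.058, 0.034, 0.097] [358.4 171.8]
[0.035, 0.034, 0.124] [321.8 181.8]
[0.047, 0.034, 0.124] [343.5 181.8]
[0.028, 0.025, 0.165] [306.6 222.6]
[0.038, 0.025, 0.165] [328.9 222.6]
20 DEDDDDDDDDDDDDDDDDDDDDDDDDDDDDDDDDDDDDDDDDDDDDDDDCDDDDDDDDDDDDDDDDDDDDDDDDDDDDDDEDDDDDDDDDDDDDDDDDDDDDDDDDDDDDDDDDDDDEDDDDDDDDDDDI
40 EDDDDDDDDDIJJJJJJJJJJJJIJJJJJJJJJJJJIJJJJIJJJJIIIIFDDDDCCDDDDDDDDDDDDDDCDDDDDDDDDDDDDDDDDDDDDDCDDDDDDDDDDDDDDDDDDDEDDDDDCDDDDDDDDH
60 DDEDDDDDDDDDDDDIJJJJJIJJJJJJJJJGD96776666676666789CDDDCDDDDDDDDDDDDCCDDDDDDDDDCDDDDDDDDDDDDDDDDDDDDDDDDDDDDDDDDDDDDDDDDDDDDDDDDDDD
80 EDDDDDDDDDDDDDDDDDDDDDDDDDDDDEDDD9BEFFFFFFFEEEFDABBBBBBBCBCCCCCCCBCCCCAA877ACEFFFFFFFFFFFFFFFEEFFFFFFFFECDDEEDDDDDDDDDDDDDDDDDDDDD
100 DDDDDDDDDDDDDDDDDDDDDDDDEDDEDDDDD9BEFFFFFFEEEEFD855555555555555555555555779BDFFFFFFEEEEEFFFFFEEEEEEEFEDCDDDDDDDDDDDDDDDDDEDDDDDDDD
120 DDDDDDDDDDDDDDDDDDDDDDDDDEDDDDDDD9BEFFFFFFEEEEFCCDDDDDDDDDDDDDDDDDDDDDDDDDDDDDDDDDDDDDDDDDDDDDDDDDDDDDDDDDDDEDDDDDDDDDDDDDDDDDDDDE
140 DDEDDDEDDDDDDDDDDDDDDDEEDDDDDDDDDACEFFFFFFFEEFECCDDDDDDDDDDDDDDDDDDDDDDDDHJJJJJJJJJIIJIIJJJJJJJJJJJJJJJJJJIJJJIJJJJJJJJJIIIJJJJKJJ
160 8877776767777676668888888888888BDACEFFFFFFFEEFECCDDDDDDDDDHIJJJJJJJJJJJJJJJJJJJJIJJIIJJJJJJJJJJJJJJJJJJJJJIJJJJJJJJJJJIJJJJJJJJJJJ
180 MMMMMMMMMMMMMMMMMMMMMMMMMMIB888888BEFFFFFFEEFFDBCDDDDC98888889AAAAAAAHJJJJJJJJJJJJJJJIJJJJJJJJJJJJJJJJJJJJJJJJJJJJJJJJJKJJKKJJJJKJ
200 MMMMMMMMMMMMMMLMMMMMMMLKEA9777777779ACEEEEEEEEEEEEEEEEEEEEEEECAA9AA9FIJJJJJJJJJJJJJJKJKKJJJJJJKJKKJJJKKKKJKJJJJJKJKKKKKKJKKKKKJJJJ
220 DDDDDDDDDDDDDCDDDDDA533333333333333333338DEEEEEDEEEEEEEEEEEEDA99A99ADIJJJJJJJJJJJKJKKJJJJJJJJKKKKKKKKKJKKJJJKKKKKKKKJKKKKKJJJJJJKK
```

The rail's top face spans columns 324 to 337, centred at 330.6 against a predicted 330.4. The lip edge is at 358, also as predicted. Alignment is good, so I'll lower in stages.

Emit:
send_rows(
  series=[
    [0,0,0.015,0,1],
    [0,0,0.028,0,1],
    [0,0,0.034,0,1],
    [0,0,0.037,0,1],
    [0,0,0.04,0,1],
    [0,0,0.04,0,1],
  ],
)

```text
t: 12.58
tcp_pos: [0.5961, 0.1825, 0.1859]
ee_rot: [3.141, -0.0, 1.686]
contact_force: [-0.1, 0.9, -2.8]
opening: 0.105
grip_force: 40.0
```

```bash
cat >> h.py <<'E'
def st():
    s=read_state(); print('t',s['t'].__round__(2),'tcp',s['tcp_pos'].round(4),'yaw',round(np.degrees(s['ee_rot'][2]),2),'F',s['contact_force'].round(1),'M',s['moment'].round(2),'op',round(s['opening'],3),'g',round(s['grip_force'],1))
E
python3 -c "
from h import *
st()"
```

```text
t 12.57 tcp [0.5961 0.1825 0.1859] yaw 96.61 F [-0.1  0.9 -2.8] M [-0.03 -0.13  0.  ] op 0.105 g 40.0
```

Emit:
send_rows(
  series=[
    [0,0,0.004,0,1],
    [0,0,0.007,0,1],
    [0,0,0.01,0,1],
    [0,0,0.012,0,1],
    [0,0,0.012,0,1],
  ],
)

```text
t: 13.2
tcp_pos: [0.5959, 0.1825, 0.1735]
ee_rot: [-3.141, 0.0, 1.686]
contact_force: [-0.0, 0.2, -3.6]
opening: 0.104
grip_force: 40.0
```

Emit:
send_rows(
  series=[
    [0,0,0.001,0,1],
    [0,0,0.002,0,1],
    [0,0,0.003,0,1],
    [0,0,0.003,0,1],
  ],
)

```text
t: 13.7
tcp_pos: [0.5961, 0.1825, 0.1711]
ee_rot: [3.141, -0.0, 1.686]
contact_force: [-1.0, 0.3, -0.7]
opening: 0.099
grip_force: 40.0
```

Contact: the vertical load has dropped, so the hook rests on the rail. Now slide towards the stop.

Emit:
send_rows(
  series=[
    [0,0,0,0,1],
    [-0.005,0,0,0,1],
    [-0.012,0,0,0,1],
    [-0.02,0,0,0,1],
    [-0.028,0,0,0,1],
    [-0.036,0,0,0,1],
    [-0.044,0,0,0,1],
    [-0.052,0,0,0,1],
    [-0.058,0,0,0,1],
    [-0.062,0,0,0,1],
    [-0.062,0,0,0,1],
  ],
)

```text
t: 15.08
tcp_pos: [0.6034, 0.1202, 0.1711]
ee_rot: [3.141, 0.001, 1.686]
contact_force: [0.1, -0.0, 1.3]
opening: 0.102
grip_force: 40.0
```

```bash
python3 -c "
from h import *
st()"
```

```text
t 15.07 tcp [0.6034 0.1202 0.1711] yaw 96.6 F [ 0.1 -0.   1.3] M [ 0.03 -0.14  0.06] op 0.102 g 40.0
```

Emit:
send_rows(
  series=[
    [-0.003,0,0,0,1],
    [-0.006,0,0,0,1],
    [-0.009,0,0,0,1],
    [-0.011,0,0,0,1],
    [-0.012,0,0,0,1],
    [-0.012,0,0,0,1],
  ],
)

```text
t: 15.82
tcp_pos: [0.6046, 0.1097, 0.1711]
ee_rot: [3.141, -0.002, 1.686]
contact_force: [-0.7, 6.0, 3.4]
opening: 0.106
grip_force: 40.0
```

It's against the stop, with a 6 N reaction. Now ease off, release and rise.

Emit:
send_rows(
  series=[
    [0.0012,0,0,0,1],
    [0.0012,0,0,0,1],
    [0.0012,0,0,0,0.6],
    [0.0012,0,0,0,0],
    [0.0012,0,0,0,0],
    [0.0012,0,0,0,0],
    [0.0012,0,0,0,0],
    [0.0012,0,-0.015,0,0],
    [0.0012,0,-0.045,0,0],
    [0.0012,0,-0.09,0,0],
    [0.0012,0,-0.12,0,0],
    [0.0012,0,-0.12,0,0],
  ],
)

```text
t: 17.32
tcp_pos: [0.6062, 0.1104, 0.296]
ee_rot: [3.133, 0.0, 1.686]
contact_force: [0.1, 0.6, -0.2]
opening: 0.497
grip_force: 0.0
```

```bash
python3 - <<'E'
from h import *
import pickle
st(); delta([.4403,-.1541,.27],6.6)
for n in ('wrist','top','scene'): c=cam(n); save(c,f'pics/{n}6.png'); pickle.dump(c,open(n+'6.pkl','wb'))
c=pickle.load(open('scene6.pkl','rb'))
m=(c['im'].max(2)<50).astype(np.uint8)
a=.1152; R=Ro.from_euler('z',a).as_matrix(); org=np.array([.6045,.1097,0.05])-R@[.033,0,0]; print('org',org,'exp grip scene',proj(c,org+R@[.033,0,.145]))
n,l,s,ce=cv2.connectedComponentsWithStats(m)
for i in range(1,n):
    if 15<s[i,4]<3000: print(s[i],ce[i].round(1))
c=pickle.load(open('wrist6.pkl','rb'));print('exp grip wrist',[proj(c,org+R@p) for p in([.028,.025,.165],[.038,.025,.165],[-.034,.034,.06],[.058,.034,.097])])
im=c['im'].astype(int)
for v in range(90,250,10): print(v,''.join(chr(48+int(x)//10) if x<100 else chr(55+int(x)//10) for x in im[v,240:380].mean(1)))
E
```

```text
t 17.32 tcp [0.6062 0.1104 0.296 ] yaw 96.62 F [ 0.1  0.6 -0.2] M [ 0.   -0.15 -0.01] op 0.497 g 0.0
t 17.32 tcp [0.6062 0.1104 0.296 ] rot [3.133 0.    1.686]
shift [-0.2436 -0.1954  0.0245] turn 90.02
org [0.57171873 0.1059068  0.05      ] exp grip scene [328.  229.1]
[212   0  31  36 733] [226.7  13.3]
[110  75  35  45 874] [126.8  98.2]
[400 115  14  21  45] [406.8 124.4]
[224 123   9  10  66] [228.2 127.2]
[375 133  17   7  18] [382.9 135.8]
[232 148  10  12  88] [236.7 153.4]
[268 150   8  11  75] [271.5 155.3]
[129 167  11  12  39] [133.3 172.5]
[103 202   7   8  21] [105.8 205.2]
[310 219  29  18 285] [326.3 226.8]
[270 223  17  11 100] [278.4 228. ]
[136 245  27  24 482] [149.3 256.6]
[395 260   5  10  22] [396.8 264.8]
[385 262   8   5  26] [388.4 264.2]
[440 271  11  12 101] [445.1 276.2]
[232 297  13  14 146] [237.7 303.5]
[278 300  12  15 143] [283.5 307.3]
[601 320  15  11  89] [606.7 325.5]
[254 326  15  16 168] [261.  333.8]
[475 335  36  65 185] [485.1 369.8]
[296 344  13  16 170] [301.8 351.5]
[  0 365  45  35 132] [ 22.1 383.2]
exp grip wrist [array([309.3, 168.7])
[... 1689 characters left out ...]
LMMLKKKKKKKKKKKIHHHHHHHHHHHHHHHHFDBABAAAAAAAA7555555555544449DEKMMMMMMMMMMEACDCCCDEEEEEEIJKKJJKKKKKKJJJJJJKJJJJJJJKKJJJJ
210 KLKKKKKKKKKKKJJKKKKKKKKKKKKKKKLLLLMMMMMKJGEDA9999ABDDDEEEEDDDDEEE955555555554444ELMMMMMMMMMMMLECCCCCBCDDEEEDIKKJKJKKKKKKJJKKKKKJJJKJJKKJJJKK
220 KKKLLLLLLMMMMMMMKJJHFEECBBBA9999AAABBCCCBABBB954444444444444BDDDDA5555555555447KMMMMMMLMMMMMMLD99999999CEEEEJKKKKKKKKKKKKKKKJJJJKKJKKJJJKKKK
230 KKKKKKKKKKKKKKKKKKKKKKKKKKKKKKKKKKJKKGEEEEEEE844555555555545788888EJMMMMMMMMMMMMMMMMMMMMMMMMMMMMMMMMMMLIJJKKKKKKKKKKKKKKKKKJJKKKKJKJJJKKKKKK
240 KKKJKKKKKKKKKKKKKKKKKKG843343344437888888888888888888888888888ACDDEIMMMMMMMMMMMMMMMMMMMMMMMMMMMMMMMMMMKHIKKKKKKKKKJJKKKJKJJKJKB44444444449HJ
```

The holder hangs in place: grip at columns 305–319, as predicted. I'll measure its basket rim by line segments and predict the corners for several leans and yaws.

```bash
python3 - <<'E'
from h import *
import pickle
c=pickle.load(open('wrist6.pkl','rb')); g=cv2.cvtColor(c['im'],cv2.COLOR_RGB2GRAY)[120:225,240:350]
L=cv2.createLineSegmentDetector(cv2.LSD_REFINE_ADV).detect(cv2.resize(g,None,fx=2,fy=2,interpolation=cv2.INTER_CUBIC))[0][:,0]/2+[240,120,240,120]
for l in L:
    if np.hypot(l[2]-l[0],l[3]-l[1])>14: print(l.round(1))
hook=np.array([.6125,.1106,.17])
for yaw in (6.6,3.6):
  for lean in (0,.05,.1):
    R=Ro.from_euler('ZY',[np.radians(yaw),-lean]).as_matrix(); o=hook-R@[.041,0,.12]
    print(yaw,lean,o.round(4),[proj(c,o+R@np.array(p)).tolist() for p in ([-.034,.034,.06],[-.034,-.034,.06],[.031,.034,.06],[.031,-.034,.06],[.028,.025,.165],[.028,-.025,.165])])
E
```

```text
[321.1 205.2 318.3 222.4]
[316.6 141.8 257.2 141.5]
[283.4 210.6 268.3 207.3]
[270.4 221.5 240.3 217.6]
[268.4 207.6 240.3 207.8]
[262.8 199.1 260.1 145.3]
[303.4 200.3 263.4 199.6]
[265.9 136.  319.1 135.9]
[333.8 222.8 334.  160.9]
[320.8 162.2 321.3 205.3]
[270.2 218.8 285.3 217.7]
[240.3 205.1 259.7 205.1]
[282.1 207.7 303.5 213.3]
[251.  216.4 270.3 218.6]
[272.2 152.8 272.4 184.1]
[272.2 202.4 292.2 202.9]
[272.8 187.6 303.4 187.7]
[289.1 217.  304.1 216.8]
[305.4 222.8 305.  200.9]
[341.6 175.9 341.4 197.8]
[320.2 120.3 319.8 150.9]
[334.7 151.5 314.7 151.3]
[303.5 215.1 285.9 211.3]
[342.8 223.4 319.7 224.3]
[340.6 208.5 344.  224.2]
[329.6 150.3 329.5 120.3]
[257.2 143.4 260.1 201.6]
[242.8 209.7 269.7 209.3]
[240.3 219.8 264.7 222.8]
6.6 0 [0.5718 0.1059 0.05  ] [[252.9, 140.9], [256.0, 202.3], [314.1, 140.9], [314.3, 202.2], [309.3, 168.8], [309.8, 228.3]]
6.6 0.05 [0.5778 0.1066 0.0481] [[256.3, 140.5], [259.3, 201.3], [316.9, 140.9], [317.0, 202.1], [306.5, 168.6], [307.1, 228.0]]
6.6 0.1 [0.5839 0.1073 0.0465] [[259.9, 140.1], [262.7, 200.5], [319.8, 140.9], [319.7, 202.0], [303.8, 168.4], [304.5, 227.7]]
3.6 0 [0.5716 0.108  0.05  ] [[254.5, 137.3], [254.4, 198.9], [315.8, 140.5], [312.7, 201.7], [311.0, 168.0], [308.2, 227.5]]
3.6 0.05 [0.5776 0.1084 0.0481] [[257.9, 137.0], [257.7, 198.1], [318.6, 140.6], [315.4, 201.7], [308.2, 167.6], [305.5, 227.1]]
3.6 0.1 [0.5837 0.1088 0.0465] [[261.5, 136.8], [261.1, 197.4], [321.4, 140.7], [318.1, 201.8], [305.5, 167.3], [302.9, 226.6]]
```

The rim lines fit yaw 6.6° and a lean of about 0.06, giving a holder origin near (0.579, 0.1065, 0.048). Now on to the bottle.

Emit:
send_rows(
  series=[
    [-0.01,-0.01,0,8,0],
    [-0.04,-0.035,0,18,0],
    [-0.075,-0.06,0.005,28,0],
    [-0.11,-0.09,0.01,38,0],
    [-0.145,-0.115,0.015,48,0],
    [-0.18,-0.145,0.02,58,0],
    [-0.21,-0.17,0.0245,68,0],
    [-0.235,-0.188,0.0245,78,0],
    [-0.2436,-0.1954,0.0245,88,0],
    [-0.2436,-0.1954,0.0245,90,0],
    [-0.2436,-0.1954,0.0245,90,0],
    [-0.2436,-0.1954,0.0245,90,0],
  ],
)

```text
t: 18.98
tcp_pos: [0.4385, -0.1537, 0.2659]
ee_rot: [-3.141, 0.001, 0.118]
contact_force: [0.6, -0.9, 0.1]
opening: 0.498
grip_force: 0.0
```

```bash
python3 - <<'E'
from h import *
import pickle
st(); c=cam('wrist'); save(c,'pics/w7.png'); pickle.dump(c,open('w7.pkl','wb'))
print('exp stopper top',proj(c,[.4403,-.1541,.15]))
u0,v0=proj(c,[.4403,-.1541,.15]).astype(int)
m=(c['im'].max(2)<60).astype(np.uint8); m[230:]=0
n,l,s,ce=cv2.connectedComponentsWithStats(m)
for i in range(1,n):
    if s[i,4]>60: print(s[i],ce[i].round(1),onz(c,*ce[i],.145))
for v in range(v0-45,v0+60,5): print(v,''.join(chr(48+int(x)//10) if x<100 else chr(55+int(x)//10) for x in c['im'][v,u0-60:u0+60].mean(1)))
print(u0-60)
E
```

```text
t 18.98 tcp [ 0.4385 -0.1537  0.2659] yaw 6.75 F [ 0.6 -0.9  0.1] M [-0.   -0.03 -0.01] op 0.498 g 0.0
exp stopper top [320.1 187.2]
[407 136  34  30 775] [423.8 150.1] [ 0.4837 -0.2416  0.145 ]
[309 168  26  30 640] [321.3 182.8] [ 0.4433 -0.1548  0.145 ]
142 DDDDDDDDDEEEEEEEDEEEEEEEEEEEEDEDEDDDDDDDDDDDDDDDDDDDCBBAAAAAAAAAAAAAABCGIJJJJJJJJJJJJJJJJJJJJJJJJJJJJJJJJJGEEDDDDDDB7555
147 KKKJKKKKJGEEEEEEEEEEEEEEEEEEEEEEEEEEEEEEEEEEEDBAAABDEEEDDDEDDDDDDDDDDEDCCAAAEIJJJJJIIJIJIIIIJJJJJJJJJJJJJJJJJJJJJJJJGDA6
152 JJJJJJJJJJJJJJJKKKKKKKKKKKGEEEEEEEEEEEEEEEDBDEEDDDDDDDEEEEEFEEEEEEEEEEEEDDFGIHDDIJJJJJJJJJJJJJJJJJJJJJJJJJJJJJJJJJJJJJJJ
157 JJJJJJJJJJJJJJJJJJJJJJJJJJJGFEEEDEEEEEEEDDDDDDEEEEFFFFFFGGGGGGGGGGGGGGGGFFFFEGGGIKKJJJJJJJJJJJJJJJJJJJJJJJJJJJJJJJJJJJJJ
162 JJJJJJJJJJJJJJKKKJKJKKKKKKKKKKKGFEEEEEEFEDEEEEFFFGGGGGFFFFFFFFFGGGGGGGGGGGGGGFFFGGIKJJJJJJJJJJJJJJJJJJKJJJJJJJJJJKKJJJJJ
167 JJJJJJKJJJJJJJJJJJJJJJJJJJJJKKKKKKKKKHEDDEEEFFFFFFFEFEEEEDDDCA89CDEFFGGGGGGGGGGFFGHGIJJJJJJJJJJJJJJJIJIIIJJJJJJJJJJJJJJJ
172 JJJJJJJJJJJJJJJJJJJJJJKJKKKKKKKKKJKJJJGEDEFFGFFFEEB644444444444444444446CFGGGGGGHIHGGJJJJ
[... 1085 characters left out ...]
JJJJJJJJJJJJJJJJJJJJJJJJJJJJJJJJJJJJJJJJJJJJJJJJJJJJJJJJJJJJJJJJKKKKKKK
222 JJJJJJJJJJJJJJJJJJJJJJJJJJJJJJJJJJJJJJJJKKKKKJJKKJKJJJJJJJJJJJJJJKKKKKKKKKKKKKKKKJJJJJJJJJJJJJJJJJJJJJJJJJJJJJJJJJJJJJJJ
227 JJJJJJJJJJJJJJJJJJJJJJJJJJJJJJJIJJJJJJJJJJJJJJJJJJJJJJJJJJJJJJJJJJJJJJJJJJJJJJJJJJJJJJJJJJJJJJJJJJJJJJJJJJJJJJJJJJJJJJJJ
232 JJJJJJJJJJJJJJJJJJJJJJJJJJJJJJJJJJJJJJJJJJJJJJJJJJJJJJJJJJJJJJJJJJJJJJJJJJJJJJJJJJJJJJJJJJJJJJJJJJJJJJJJJJJJJJJJJJJJJJJJ
237 JJJG8444444879HJJJJJJJJJJJJJJJJJJJJJJJJJKJJJJJJJJJJJJJJJJJJJJJJJJJJJJJJJJJJJJJJJJJJJJJJJJJJJJJJJJJJJJJJJJJD765444444FJJJ
242 B6444444444444GJJJJIIJJJJIIJJJJJJJJJJJJJJJJJJJJJJJJJJJKKKJJJJJJJJJJJJJJJJJJJKKKKJKJJJJJJJJJJJJJJJJJJJJJJJJB4444444444456
260
```

The stopper's top disc centres at (321,185), so the bottle is near (0.442, −0.155). The fingertips, seen at depth 0.192, stand about 16 mm behind the TCP, which confirms the earlier correction. Descending to grip.

Emit:
send_rows(
  series=[
    [0.0034,0.0015,0.03,0,0],
    [0.0034,0.0015,0.07,0,0],
    [0.0034,0.0015,0.105,0,0],
    [0.0034,0.0015,0.135,0,0],
    [0.0034,0.0015,0.152,0,0],
    [0.0034,0.0015,0.158,0,0],
    [0.0034,0.0015,0.158,0,0],
    [0.0034,0.0015,0.158,0,1],
    [0.0034,0.0015,0.158,0,1],
    [0.0034,0.0015,0.158,0,1],
    [0.0034,0.0015,0.158,0,1],
    [0.0034,0.0015,0.158,0,1],
  ],
  squeeze=20,
)

```text
t: 20.52
tcp_pos: [0.4423, -0.1555, 0.1091]
ee_rot: [3.141, -0.001, 0.115]
contact_force: [0.1, 0.9, 3.7]
opening: 0.27
grip_force: 20.0
```

```bash
python3 -c "
from h import *
st(); delta([.577,.1066,.33],6.6)"
```

```text
t 20.52 tcp [ 0.4423 -0.1555  0.1091] yaw 6.61 F [0.1 0.9 3.7] M [ 0.19  0.08 -0.03] op 0.27 g 20.0
t 20.52 tcp [ 0.4423 -0.1555  0.1091] rot [ 3.141e+00 -1.000e-03  1.150e-01]
shift [ 0.1642 -0.2448 -0.2208] turn 0.01
```

The stopper is held at 25.7 mm. I'll lift high, carry it over and stop above the basket, aimed 1 mm short of the upright basket centre to clear the grip.

Emit:
send_rows(
  series=[
    [0,0,-0.01,0,1],
    [0,0,-0.04,0,1],
    [0,0,-0.085,0,1],
    [0,0,-0.135,0,1],
    [0,0,-0.18,0,1],
    [0.008,-0.012,-0.208,0,1],
    [0.028,-0.043,-0.215,0,1],
    [0.052,-0.08,-0.215,0,1],
    [0.078,-0.12,-0.215,0,1],
    [0.104,-0.16,-0.215,0,1],
    [0.127,-0.197,-0.215,0,1],
    [0.144,-0.224,-0.215,0,1],
    [0.154,-0.239,-0.215,0,1],
    [0.158,-0.2448,-0.215,0,1],
    [0.158,-0.2448,-0.215,0,1],
    [0.158,-0.2448,-0.215,0,1],
  ],
)

```text
t: 22.52
tcp_pos: [0.5705, 0.105, 0.3235]
ee_rot: [3.141, -0.0, 0.114]
contact_force: [0.2, -0.4, -1.9]
opening: 0.269
grip_force: 20.0
```

```bash
python3 - <<'E'
from h import *
import pickle
st()
for n in ('wrist','top','scene'): c=cam(n); save(c,f'pics/{n}8.png'); pickle.dump(c,open(n+'8.pkl','wb'))
p=read_state()['tcp_pos']; b=p-[0,0,.109]  # bottle base
t=pickle.load(open('top8.pkl','rb'));s=pickle.load(open('scene8.pkl','rb'));w=pickle.load(open('wrist8.pkl','rb'))
for n,c in (('scene',s),('wrist',w),('top',t)):
    print(n,'base',proj(c,b),'bodytop',proj(c,b+[0,0,.088]),'stopper',proj(c,b+[0,0,.138]))
def asc(c,r,c0,c1):
    for v in r: print(v,''.join(chr(48+int(x)//10) if x<100 else chr(55+int(x)//10) for x in c['im'][v,c0:c1].mean(1)))
u,v=proj(s,b+[0,0,.03]).astype(int); print(u-40); asc(s,range(v-36,v+36,3),u-40,u+40)
u,v=proj(w,b+[0,0,.06]).astype(int); print(u-60); asc(w,range(v-60,v+60,6),u-60,u+60)
E
```

```text
t 22.52 tcp [0.5705 0.105  0.3235] yaw 6.54 F [ 0.2 -0.4 -1.9] M [ 0.01 -0.03 -0.02] op 0.269 g 20.0
scene base [333.4 212.6] bodytop [334.2 189.8] stopper [334.8 175. ]
wrist base [319.1 191.1] bodytop [318.9 226.2] stopper [318.7 260.8]
top base [283.1 151.2] bodytop [279.2 136.7] stopper [276.6 127.1]
293
169 DDDDDDDDDDDDDDDDDDDDDDDDDEEDDA41000011111111110000004BDEEEEEEEEEEEDDDDDDDC951000
172 EEEEEDDDDDDDDDDDDDDDDDDDDDDDDD8200011111111111100004ADEEEEEEEEEEEEEEEEDDDD940004
175 EEEEDEDEEEDDDDDDDDDDDDDDDDDDDDC72143100111111100027CDEEEEEEEEEEEEEEEEEEEDDBA856B
178 EEEEEEEEEDDDDDDDDDDDDDDDDDDDDDDBAAC941111111100039DEEEDEDDDEEEEEEEEEDEEEEEDDEDDD
181 EEDDDDDDDDDDDDDDDDDDDDDDDDDDDDDDDCCBA86432234434ACDDEEEEEEEEDDDDDDDDEDEEDDDDDDDD
184 EDDEEEDDDDDDDDDDDDDDDDDDDDDDDDDCCCCBBBBBBBBBBBBBBBBCDDDDDDDDEDEEEDDDDDDDDDDEDDDD
187 EEEDDDDDDDDDDDDDDDDDDCBBAAAAAAABCCDDDCCCCCCCCCCCCCBBBCDDDDDDDDDDDDDDDDDDDDDDDDDD
190 EEEEDDDDDDDDDDDDDDC9777777777789ABBBBBCBBBBBBBBBBBBAACDDDDDDDDDDDDDDDDDDEEDDDDDD
193 EEDDDDDDDDDDDDDDDA76777777778899AAAABBBBBBBBBBAAAA99ACDDDDDDDDDDDDDDDDDDDDDDDDDD
196 EEDEEEEEDDDDDDDDDA767
[... 3053 characters left out ...]
DC943333333333333333333333333336BDEEFGIIJIIIE733333DFIFDEDEDEEDDEDEEEDDB877
242 KKKKKKKKKKKKKKKKKKKKKKJJD9533333333337EGEB63333333333333333333333333333333333333337EGHE7333333333348CDDEEEEEEEFA777778AE
248 IJJKKJKKKJKKKKKJKKKG83333333333333333785333333333333333333333333333333333333333333337FC533333333333333336CEEEA7AJLLLLMMM
254 EIKKKKKKJJJKKJJJB3333333333333333333333333333333333333333333333333333333333333333333334333333333333333333335BGDAACJMMMMM
260 IJJKJKKKKJJKJB33333233232333333233322333333333333333333333333333333333333333333333333233333333332233333333333338AAABAAAA
266 DIJJJJJJKG722322232323332222323332223333333333333333333333333333333333333333333333333333223233323222222223233333238AAAAA
```

```bash
python3 - <<'E'
from h import *
import pickle
w=pickle.load(open('wrist8.pkl','rb')); p=np.array([.5705,.105,.3235]); R=Ro.from_euler('z',6.54,True).as_matrix()
for z in (.109,.1,.09):
  for dx in (0,-.004,-.008): print(z,dx,proj(w,p+R@[.025+dx,0,-z]),proj(w,p+R@[dx,.025,-z]),proj(w,p+R@[dx,-.025,-z]))
h=np.array([.5718,.1059,.05])
for lean in (0,.065):
  Rr=Ro.from_euler('ZY',[np.radians(6.6),-lean]).as_matrix(); o=np.array([.6125,.1106,.17])-Rr@[.041,0,.12]
  print(lean,[proj(w,o+Rr@np.array(q)).tolist() for q in ([.028,.025,.165],[.028,-.025,.165],[-.034,.034,.06],[-.031,.031,.06],[-.034,-.034,.06],[-.031,0,.003])])
g=cv2.cvtColor(w['im'],cv2.COLOR_RGB2GRAY)[140:235,270:375]
L=cv2.createLineSegmentDetector(cv2.LSD_REFINE_ADV).detect(cv2.resize(g,None,fx=2,fy=2,interpolation=cv2.INTER_CUBIC))[0][:,0]/2+[270,140,270,140]
for l in L:
    if np.hypot(l[2]-l[0],l[3]-l[1])>11: print(l.round(1))
E
```

```text
0.109 0 [319.3 163.1] [291.  191.1] [347.6 191.1]
0.109 -0.004 [319.3 167.7] [291.1 195.5] [347.5 195.5]
0.109 -0.008 [319.3 172.2] [291.2 199.8] [347.4 199.8]
0.1 0 [319.3 165.1] [290.2 193.8] [348.4 193.8]
0.1 -0.004 [319.3 169.8] [290.3 198.3] [348.3 198.3]
0.1 -0.008 [319.3 174.4] [290.4 202.7] [348.2 202.8]
0.09 0 [319.3 167.4] [289.2 197. ] [349.4 197. ]
0.09 -0.004 [319.3 172.2] [289.3 201.6] [349.3 201.6]
0.09 -0.008 [319.3 177. ] [289.5 206.2] [349.1 206.2]
0 [[289.3, 158.2], [347.6, 158.2], [290.2, 195.0], [292.7, 192.6], [347.3, 195.0], [318.9, 181.5]]
0.065 [[289.5, 161.4], [347.4, 161.3], [290.5, 190.7], [292.9, 188.4], [347.1, 190.7], [318.9, 175.1]]
[345.4 143.  349.6 156.6]
[344.7 162.3 297.2 162.3]
[346.4 163.4 345.8 184.7]
[367.2 175.3 354.1 173.7]
[296.6 163.4 296.7 176.6]
[294.7 142.3 342.8 142.3]
[353.7 170.9 354.  159.1]
[368.5 177.2 366.7 229.1]
[346.2 184.5 352.1 198.7]
[357.8 155.8 374.1 155.7]
[356.6 140.3 356.1 155.9]
[307.9 233.2 323.2 230.8]
[343.8 188.9 333.7 182.7]
[333.6 182.2 317.2 179.9]
[290.2 155.5 294.3 143.1]
[293.6 181.6 292.7 163.5]
[288.6 191.  293.7 181. ]
[316.  181.8 331.6 183.6]
[280.6 224.8 288.5 191.1]
[369.4 229.1 373.6 211.1]
[298.3 173.8 309.6 168.2]
[343.6 183.5 343.  164. ]
[314.1 169.4 325.3 169.6]
[316.6 179.8 299.1 185.3]
[296.3 187.5 287.2 197.9]
[308.4 166.  326.  165. ]
[351.6 199.7 358.1 222.9]
[325.5 169.7 341.4 175.7]
[270.3 141.3 282.8 141.4]
[348.6 177.2 349.  163.4]
[369.8 201.6 370.1 185.9]
```

The bottle hangs about 1–2 mm short of the TCP line, and the grip edge confirms the lean of about 0.065. I'll make a small correction, then lower beside the grip to just above the rim.

Emit:
send_rows(
  series=[
    [0.0012,-0.0013,0,0,1],
    [0.0012,-0.0013,0.01,0,1],
    [0.0012,-0.0013,0.025,0,1],
    [0.0012,-0.0013,0.045,0,1],
    [0.0012,-0.0013,0.065,0,1],
    [0.0012,-0.0013,0.083,0,1],
    [0.0012,-0.0013,0.094,0,1],
    [0.0012,-0.0013,0.1,0,1],
    [0.0012,-0.0013,0.1,0,1],
  ],
)

```text
t: 23.8
tcp_pos: [0.5717, 0.1074, 0.2232]
ee_rot: [-3.142, 0.0, 0.115]
contact_force: [-0.3, -0.2, -2.9]
opening: 0.265
grip_force: 20.0
```

```bash
python3 -c "
from h import *
st()"
```

```text
t 23.8 tcp [0.5717 0.1074 0.2232] yaw 6.61 F [-0.3 -0.2 -2.9] M [0.02 0.05 0.02] op 0.265 g 20.0
```

Emit:
send_rows(
  series=[
    [0,0,0.004,0,1],
    [0,0,0.008,0,1],
    [0,0,0.012,0,1],
    [0,0,0.012,0,1],
  ],
)

```text
t: 24.3
tcp_pos: [0.5714, 0.1073, 0.2108]
ee_rot: [-3.142, 0.001, 0.115]
contact_force: [-0.9, -1.0, -1.4]
opening: 0.269
grip_force: 20.0
```

Emit:
send_rows(
  series=[
    [0,0,0.003,0,1],
    [0,0,0.006,0,1],
    [0,0,0.009,0,1],
    [0,0,0.012,0,1],
    [0,0,0.012,0,1],
  ],
)

```text
t: 24.92
tcp_pos: [0.5715, 0.1074, 0.1989]
ee_rot: [-3.142, 0.001, 0.115]
contact_force: [0.3, 0.2, -2.2]
opening: 0.268
grip_force: 20.0
```

Free, with no load on the rim. Continuing down to just above the floor.

Emit:
send_rows(
  series=[
    [0,0,0.005,0,1],
    [0,0,0.01,0,1],
    [0,0,0.015,0,1],
    [0,0,0.02,0,1],
    [0,0,0.025,0,1],
    [0,0,0.03,0,1],
    [0,0,0.033,0,1],
    [0,0,0.033,0,1],
  ],
)

```text
t: 25.92
tcp_pos: [0.5716, 0.1074, 0.166]
ee_rot: [-3.142, 0.0, 0.115]
contact_force: [1.2, -0.0, -2.6]
opening: 0.269
grip_force: 20.0
```

Emit:
send_rows(
  series=[
    [0,0,0.0015,0,1],
    [0,0,0.003,0,1],
    [0,0,0.0045,0,1],
    [0,0,0.0045,0,1],
  ],
)

```text
t: 26.42
tcp_pos: [0.5717, 0.1073, 0.1617]
ee_rot: [3.142, 0.0, 0.115]
contact_force: [0.6, -0.1, -1.7]
opening: 0.269
grip_force: 20.0
```

Emit:
send_rows(
  series=[
    [0,0,0.001,0,1],
    [0,0,0.002,0,1],
    [0,0,0.003,0,1],
    [0,0,0.003,0,1],
  ],
)

```text
t: 26.92
tcp_pos: [0.5722, 0.1074, 0.16]
ee_rot: [3.142, -0.001, 0.115]
contact_force: [-0.5, 0.3, 3.5]
opening: 0.266
grip_force: 20.0
```

Floor contact (+3.5 N). Release and rise.

Emit:
send_rows(
  series=[
    [0,0,-0.0005,0,0.4],
    [0,0,-0.0005,0,0.1],
    [0,0,-0.0005,0,0],
    [0,0,-0.0005,0,0],
    [0,0,-0.0005,0,0],
    [0,0,-0.01,0,0],
    [0,0,-0.03,0,0],
    [0,0,-0.07,0,0],
    [0,0,-0.12,0,0],
    [0,0,-0.15,0,0],
    [0,0,-0.15,0,0],
    [0,0,-0.15,0,0],
  ],
)

```text
t: 28.42
tcp_pos: [0.5714, 0.1074, 0.3085]
ee_rot: [3.142, 0.001, 0.115]
contact_force: [0.6, -0.2, -1.2]
opening: 0.498
grip_force: 0.0
```

```bash
python3 - <<'E'
from h import *
st()
def asc(c,r,c0,c1):
    for v in r: print(v,''.join(chr(48+int(x)//10) if x<100 else chr(55+int(x)//10) for x in c['im'][v,c0:c1].mean(1)))
w=cam('wrist'); s=cam('scene'); save(w,'pics/w9.png')
for n,c in (('w',w),('s',s)):
    print(n,'stopper exp',proj(c,[.575,.1065,.2]),'grip exp',[proj(c,p) for p in ([.597,.134,.215],[.6025,.084,.215])],'hook',proj(c,[.6125,.1106,.17]))
    m=(c['im'].max(2)<60).astype(np.uint8); k,l,q,ce=cv2.connectedComponentsWithStats(m)
    for i in range(1,k):
        if 40<q[i,4]<4000 and abs(ce[i][0]-325)<60 and 100<ce[i][1]<260: print(q[i],ce[i].round(1))
u,v=proj(w,[.575,.1065,.2]).astype(int); asc(w,range(v-48,v+30,5),u-60,u+60)
E
```

```text
t 28.43 tcp [0.5714 0.1074 0.3085] yaw 6.61 F [ 0.6 -0.2 -1.2] M [-0.03  0.03  0.03] op 0.498 g 0.0
w stopper exp [320.8 187.4] grip exp [array([290.6, 162.3]), array([352.1, 162.7])] hook [321. 140.]
[ 293  146   60   22 1201] [322.3 156.2]
[358 163  21  16 290] [368.3 170.5]
[306 180  27  33 709] [318.7 196.4]
s stopper exp [332.9 217.7] grip exp [array([339.3, 226.4]), array([318.5, 219.1])] hook [326.6 237.4]
[310 210  31  27 411] [328.7 223.7]
[269 222  18  13 120] [278.4 228. ]
139 DDDDDDDDDDDDDDDDDEIJJJFDDDEFFFFFFFFFFFFFFFFFFFFFFFFFFGLMHFFFEEEEEFEEEEEEEEEEEEEEEEEEEEEEEEEKMMMMMMLDFKMMMMMNNNMMMMNMMMMM
144 DDDDDDDDDDDDDDDDDIJJJJFDDCEFFFFFFFFFFFFFFFFFFFFFFFFFFFFFFFFFFFFFFFFFFFFFFEEFFEEFEEEFEEEEEEKMMMMMMMLDGLMNMMMMMMMMMNNMNNNM
149 EEIJJJJJJJJJJJJJJJJJFDDDDDEFFFFFFFC6433443334434444444444434344343444444444444444444444444IMMMMMMMHBGLMMMMMNMMNMMMMMMNMM
154 EEIKKKKKKKKKKKKKKKKKKGEDEDEDDEDEE94434444434444434434344334444444444434344444444444444444445EJKJGA89HLMNMMMMMMMMMMMMMMMN
159 EEIKKKKKKKKKJKKJJJJJGDDDDDDDDDEE8444444444444444444444444444444555444444444444444444444444444HKKKKKHHJKKKKJ
[... 688 characters left out ...]
B64444444454444444444444448GIIGDCBBA9999999AJMLKJKJJJKKKKKKKKKKKGBJMLKKKKKK
194 EEIJJJJJJJJJKKKKKKKKKKKKKKKKKKJKKKLLLLLLJGFGH9444444444445555555555555548GHHGJLLLLLLLLLLLLLKKKKKKKKKKKJJKKJJGECKMKKKKKKK
199 IKKKKKKKKKKKKKKKKKKJJKKJKJJKJKKKKKKKKKJKKJJJG9555555555555555555555555555CIJJJJJJJJJJKKKKKKKKKKKKKKKKKKKKKKKKFEKMLKKKKKK
204 KKKKKKKKKKKJJJKKKJKKJJJKJKKKKKKKKKKKKKKKKKKKKC55555555555555555555555555EJKKKKKKKKJJKKKKKKKKKKKKKKKKKKKKKKKKGCEKLKKKKKKG
209 KKKKKJKJJJJJKKKKKKKKKKKKKKKKKKKKKKKKKKKKKKKKKKKF965555555555555555556CIJJJJJKJJKKKKKKKKKKKKKKKKKKKKKKKKKKKKKKEHLLKKKKKGA
214 JJJJKJKKKKKKKKKKKKKKKKKKKKKKKKKKKKKKKJKKKKJJJJJJJJJJJJJJJJHGGIJJJJJJJJJJJJJJJJJJJJJJJJJJJJJJJJJJJJJJJKJJJJJJGBJMKKKKGEAH
```

The stopper is at (319,198) and the grip at (322,156), which fits a bottle standing in the basket and leaning with the holder, with the holder still at the stop. The gripper is well clear, so I'm handing in.

```bash
python3 -c "
from workcell import workorder
print(workorder.close_job())"
```

```text
the job is handed in; nothing more can be done
None
```

I hooked the holder on the rail, slid it against the stop, set the tall bottle upright in its basket and released both. The last wrist view fits this, but the hand-in returned no verdict; two early grasps on the holder missed without any visible shift.

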